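# Change over to the standby air filter

## Task

Change the compressed-air stand over from the filter in use to the standby filter without cutting the air: first open the standby filter's closed valve fully, then shut the valve of the filter that was in use fully. Turn each lever by pushing its black sleeve sideways with one fingertip; do not grip it or force it hard against its stop. A lever along its pipe is open, across it is closed; the branch with no filter is the bypass, which stays closed, and the loose things around stay where they are.

Things in the scene. Friction and masses are not known exactly. Their poses are not given: they have to be found in the camera images.
- stand: compressed-air filter stand, bolted down: grey plate 430 x 460 x 8 mm, an inlet header pipe at x = -0.15, an outlet header at x = +0.21, both along y, axes 130 mm high; three branches across at y = -0.13, 0, +0.13. Origin on the bench below the middle valve; x away from the robot, y left, z up. Tops: headers 148 mm, gauge at (0.21, 0.065) 230 mm; else only stems and levers pass 154 mm
- duty: the branch in use: 21 mm steel pipe 130 mm high, brass ball valve, then a filter with a grey 64 mm head (top 154 mm high, 110 mm beyond the valve stem) and a clear hanging bowl. Origin on the bench below its valve stem; x along the pipe away from the robot, y along the row, z up; turned with the stand. Its place in the row of three changes from run to run
- standby: the standby branch: the same in every part as the one in use, filter included, but its valve is closed. Origin on the bench below its valve stem; x along the pipe away from the robot, y along the row, z up; turned with the stand. Its place in the row of three changes from run to run
- bypass: the bypass branch: plain pipe with a 42 mm steel union and no filter; its valve is closed too. Origin on the bench below its valve stem; x along the pipe away from the robot, y along the row, z up; turned with the stand. Its place in the row of three changes from run to run
- duty_lever (a joint): turn of the duty lever about its vertical stem, rad: 0 = closed (across the pipe, pointing along the stand's +y, left), 1.571 = open (along the pipe, pointing along the stand's -x, towards the robot); grows anticlockwise seen from above; firm stop at each end. Starts open, 1.45 to 1.57. Friction 0.4 N m (6 N at the sleeve); stays where it is left
- standby_lever (a joint): turn of the standby lever about its vertical stem, rad: 0 = closed (across the pipe, pointing along the stand's +y, left), 1.571 = open (along the pipe, pointing along the stand's -x, towards the robot); grows anticlockwise seen from above; firm stop at each end. Starts closed, 0 to 0.06. Same friction
- bypass_lever (a joint): turn of the bypass lever about its vertical stem, rad: 0 = closed (across the pipe, pointing along the stand's +y, left), 1.571 = open (along the pipe, pointing along the stand's -x, towards the robot); grows anticlockwise seen from above; firm stop at each end. Starts closed, 0 to 0.06. Same friction
- duty_pivot (a point): point on the vertical turning axis of the duty valve's lever, at mid-height of its black sleeve (178 mm above the bench). All three levers are alike: flat steel, then a sleeve 66 mm long (34 to 100 mm from the axis), 20 mm wide and 10 mm thick (173 to 183 mm above the bench)
- duty_sleeve (a point): middle of the black sleeve of the duty lever, 67 mm out from the turning axis and 178 mm above the bench; moves with the lever
- standby_pivot (a point): point on the vertical turning axis of the standby valve's lever, at mid-height of its black sleeve (178 mm above the bench). Over the stem a nut reaches 181 mm
- standby_sleeve (a point): middle of the black sleeve of the standby lever, 67 mm out from the turning axis and 178 mm above the bench; moves with the lever
- bypass_pivot (a point): point on the vertical turning axis of the bypass valve's lever, at mid-height of its black sleeve (178 mm above the bench). Same lever as the others
- bypass_sleeve (a point): middle of the black sleeve of the bypass lever, 67 mm out from the turning axis and 178 mm above the bench; moves with the lever
- reducer: loose brass pipe reducer, 32 mm across, 38 mm tall, on the stand's plate between the pipes; origin under its centre
- element: loose white filter element, 32 mm across, 50 mm tall, on the stand's plate between the pipes; origin under its centre
- jar: closed jar, 56 mm across, 60 mm tall, on the bench left of the stand; origin under its centre
- bottle: straw-coloured bottle, 66 mm across, 170 mm tall, on the bench right of the stand; origin under its centre
- bearing: steel bearing ring, 62 mm across, 16 mm high, on the bench left of the stand; origin under its centre
- spanner: spanner lying on the bench right of the stand; origin under its middle
- tape: roll of sealing tape, 52 mm across, 14 mm high, on the bench left of the stand; origin under its centre

How it is judged:
By the outcome, as a careful person would: the job done as asked, in the order asked, and still so for the second after the job is handed in, with the robot touching nothing.
It also fails if it takes over 45 s, if anything falls off the work surface, if the arm or the gripper's body presses on something with over 40 N, if the wrist force passes 120 N, or if a joint passes its speed limit or range.

## Robot

A 6-joint arm with a two-finger parallel gripper is mounted at the origin on the work surface. World frame = base frame: x ahead of the robot, y to its left, z up, the work surface at z = 0. Lengths are in m, angles in rad, forces in N, time in s.
With the tool pointing down it reaches from about 0.425 to 0.925 m from the base axis. Payload 12.5 kg.
Tool frame: the origin (TCP) lies on the centre line of the jaws, within the pads' length; the fingertips stand 14 mm ahead of it and the grasp point (between the pads) lies 5 mm behind it; z points along the fingers, y is the line along which they close (so a half turn about z gives the same grasp; the last joint's range is limited). The gripper opens to 85 mm and grips with 20 to 120 N. Pads are 22 mm wide; open, the fingers measure 114 mm over their backs; the gripper's body (76 mm by 85 mm) begins 54 mm behind the grasp point. The pads swing forward as they close: fully open they stand 13 mm farther back than shut.
Start: joints at [1.056, 0.491, 1.559, -0, 1.092, -0.106], TCP at [0.248, 0.574, 0.245] pointing down, gripper open.
Joint ranges: [-3.1, 3.1], [-0.84, 2.19], [0.05, 2.79], [-1.13, 4.28], [0.06, 2.93], [-2.69, 2.69]. Speed limits (rad/s): [2.22, 2.22, 2.79, 3.14, 3.14, 3.14].

## Interface

Orientations are given as a rotation vector (axis times angle).
In Python, from bench import env gives the robot as it stands. The module is installed in compiled form; this text tells all that it offers. Calls block until the motion is done:
- env.movep(position, orientation): joint-space move of the TCP to a pose.
- env.move_l(position, ori=None, vel=0.15, contact_N=None): straight line of the TCP; ori=None keeps the orientation; vel is the mean speed in m/s. With contact_N (N) it stops when the force on the tool has changed by that much, and returns True; else False.
- env.goto_joints(angles): joint-space move.
- env.set_gripper(opening, newtons=None): opening from 0.0 (shut) to 1.0 (fully open); newtons is the grip in N (None keeps the last); returns when the fingers have stopped.
- env.sleep(seconds).
- env.ik(position, orientation): joint angles nearest the present ones, or None.
- env.observe(): the state.
- env.capture(name): name is "scene" or "top" or "wrist"; returns the picture (400x640x3 uint8, red, green, blue); there is no depth.
- env.camera_info(name): a dict with "fov_y" (degrees; the focal length in pixels is half the picture's height over the tangent of half this angle, whatever the lens; pixels are square), "cx", "cy" (the principal point, pixels), "dist_coeffs" ([k1, k2, p1, p2, k3] as OpenCV has them; the pictures are not rectified), "world_to_cam" (4x4, takes a point from world to camera coordinates). Camera axes: x right, y up, looking along -z (the intrinsics and any distortion apply to the point x, -y, -z); pixel columns grow to the right and rows downward; lengths in m; the calibration is good to about 2 mm. A picture is of the moment at which its call begins: read the wrist's pose just before it. camera_info takes no time and is no camera call; for the wrist camera it gives the pose at the moment of the call.
A pose or a line that the arm cannot do raises env.Unreachable and nothing moves.
- env.close_job(): hands the job in; it is judged then, once.
The state is a dict: "time_s": time; "joint_positions": joint angles; "joint_velocities": joint speeds; "joint_efforts": joint torques, N m; "position": TCP position; "tcp_rot": TCP orientation; "contact_force": force on the tool from outside, world axes, zero at the start; "moment": the same for the moment, N m; "grip_width": opening from 0.0 (shut) to 1.0 (fully open); "finger_force": force on a finger pad.
Only numpy, scipy, OpenCV 4.12 (cv2) and the standard library are available. Lean on these libraries where they do the work, as an engineer would, in place of code of your own. Each camera call takes 0.05 s, during which the arm holds its last target. There are 200 camera calls.

## Working session

There is one attempt and no reset: what is moved stays moved. The work goes in short steps, each a Python script; the robot and the scene stay as the last script left them, time stands still between calls to the robot, and variables do not carry over. Pictures are saved under pics/ and viewed, at most 10 in all, crops included, and the job is handed in when it is done.

```bash
mkdir -p pics
cat > h.py <<'E'
import numpy as np, cv2
from bench import env
def ray(cam,info,px):
    f=200/np.tan(np.radians(info["fov_y"])/2)
    K=np.array([[f,0,info["cx"]],[0,f,info["cy"]],[0,0,1.]])
    p=cv2.undistortPoints(np.array(px,float).reshape(-1,1,2),K,np.array(info["dist_coeffs"],float)).reshape(-1,2)
    T=np.linalg.inv(np.array(info["world_to_cam"]))
    d=np.c_[p[:,0],-p[:,1],-np.ones(len(p))]@T[:3,:3].T
    return T[:3,3],d
def on_plane(cam,px,z,info=None):
    o,d=ray(cam,info or env.camera_info(cam),px)
    return o+d*((z-o[2])/d[:,2])[:,None]
E
python3 - <<'E'
from h import *
for n in("scene","top"):
    im=env.capture(n); cv2.imwrite(f"pics/{n}0.png",im[:,:,::-1]); i=env.camera_info(n)
    print(n,i["fov_y"],i["dist_coeffs"],np.linalg.inv(i["world_to_cam"])[:3,3].round(3))
E
```

```text
scene 53.198387440465396 [-0.02326844  0.          0.          0.          0.        ] [1.142 0.256 1.094]
top 44.37131549523816 [-0.05682759  0.          0.          0.          0.        ] [0.328 0.007 1.316]
```

View pics/top0.png

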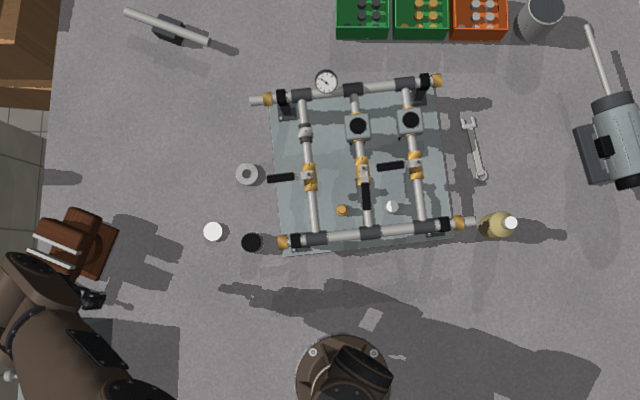

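View pics/scene0.png

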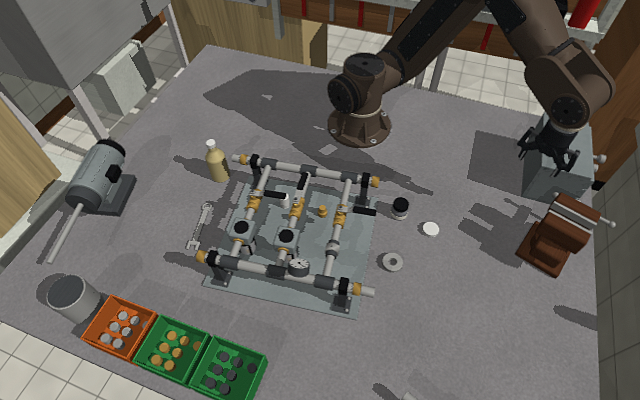

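The top view shows the duty branch in the middle, with its sleeve along the pipe near (366,196). Standby is on the right, sleeve across near (390,167). The bypass is on the left, with the union at (305,131) and the sleeve at (281,178). The filter heads are at (358,126) and (410,121). The scene view agrees.

```bash
cat > meas.py <<'E'
from h import *
from scipy.optimize import least_squares
def blobs(im,seeds,thr=45,R=22):
    m=(im.max(2)<thr).astype(np.uint8)
    n,l,s,c=cv2.connectedComponentsWithStats(m,connectivity=4)
    out=[]
    for q in seeds:
        d=np.hypot(*(c-q).T); d[0]=1e9; d[s[:,4]<25]=1e9; k=int(d.argmin())
        pts=np.argwhere(l==k)[:,::-1].astype(np.float32)
        out.append((c[k],s[k,4],cv2.minAreaRect(pts)))
    return out
E
python3 - <<'E'
from meas import *
im=cv2.imread("pics/top0.png")
B=blobs(im,[(366,196),(390,167),(281,178),(358,126),(410,121)])
for b in B: print(b[0].round(1),b[1],np.round(b[2][1],1),round(b[2][2],1))
W=[on_plane("top",b[0],z)[0,:2] for b,z in zip(B,[.183,.183,.183,.154,.154])]
print(np.round(W,4))
def f(p):
    R=np.array([[np.cos(p[2]),-np.sin(p[2])],[np.sin(p[2]),np.cos(p[2])]])
    r=[]
    for y,q,w,h in((0,p[3],W[0],W[3]),(-.13,p[4],W[1],W[4]),(.13,p[5],W[2],None)):
        r+=list(p[:2]+R@[-.067*np.sin(q),y+.067*np.cos(q)]-w)
        if h is not None: r+=list(p[:2]+R@[.11,y]-h)
    return np.array(r)*1000
s=least_squares(f,[.55,-.05,0,1.5,0,0])
print(s.x.round(4),s.fun.round(1))
crop=cv2.resize(im[80:260,230:480],None,fx=3,fy=3,interpolation=cv2.INTER_CUBIC)
cv2.imwrite("pics/crop0.png",crop)
E
```

```text
[365.6 196.2] 195 [26.3  7.4] 85.2
[390.  165.7] 189 [ 7.1 26.6] 81.9
[280.  177.5] 190 [ 7.2 26.5] 83.7
[357.6 125.4] 193 [14.8 14.8] 45.0
[410.5 119.6] 190 [14.8 14.1] 45.0
[[ 0.4664 -0.0465]
 [ 0.5389 -0.1028]
 [ 0.5077  0.1543]
 [ 0.6429 -0.0269]
 [ 0.6591 -0.1555]]
[ 0.5335 -0.0406  0.1262  1.533   0.036   0.0155] [ 0.3  0.  -0.3  0.2  0.1 -0.6 -0.1 -0.1 -0.1  0.5]
```

View pics/crop0.png

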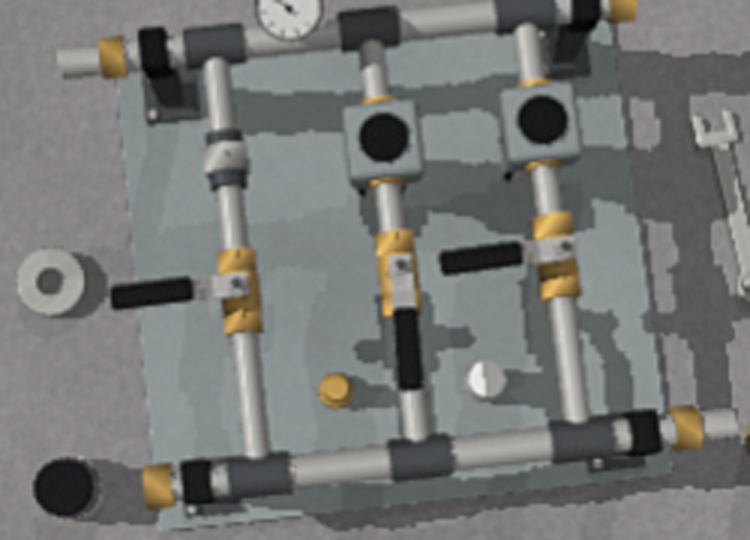

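```bash
cat > push.py <<'E'
from meas import *
from scipy.spatial.transform import Rotation as Ro
X=[.5335,-.0406,.1262]; c,s=np.cos(X[2]),np.sin(X[2]); RS=np.array([[c,-s],[s,c]])
RAD=.072; HALF=.0245; Z=.180
def pose(yrow,q,sgn,flip,gap=0.,z=Z):
    u=RS@[-np.sin(q),np.cos(q)]; t=sgn*(RS@[-np.cos(q),-np.sin(q)])
    p=np.array(X[:2])+RS@[0,yrow]+RAD*u-t*(HALF+gap)
    y=np.r_[t*flip,0]; zz=np.array([0,0,-1.])
    return np.r_[p,z],Ro.from_matrix(np.c_[np.cross(y,zz),y,zz]).as_rotvec(),np.r_[t,0],u
def F(t): return float(-np.array(env.observe()["contact_force"])@t)
def sweep(yrow,q0,q1,sgn,flip,stopN=14):
    log=[]
    n=int(abs(q1-q0)/.1)+1
    over=sgn*.05
    qs=list(np.linspace(q0,q1-sgn*.06,n))
    qs+=list(np.arange(qs[-1]+sgn*.012,q1+over,sgn*.012))
    for i,q in enumerate(qs):
        p,o,t,u=pose(yrow,q,sgn,flip)
        env.move_l(p,o,vel=.05 if i<n else .015)
        f=F(t); log.append((round(q,3),round(f,1)))
        if f>(stopN if i>=n else 30): break
    print(log,env.observe()["time_s"]); return q
E
python3 - <<'E'
from push import *
for name,yr,q0,q1,sg in(("sb",-.13,.0,1.57,1),("du",0,1.55,0,-1)):
  for fl in(1,-1):
    for q in np.linspace(q0,q1,4):
        p,o,t,u=pose(yr,q,sg,fl,.015); j=env.ik(p,o); print(name,fl,round(q,2),p.round(3),None if j is None else np.round(j,2))
print(env.observe()["time_s"])
E
```

```text
sb 1 0.0 [ 0.58  -0.093  0.18 ] None
sb 1 0.52 [ 0.538 -0.088  0.18 ] [-0.28  0.46  1.83 -0.    0.86  2.21]
sb 1 1.05 [ 0.499 -0.105  0.18 ] [-0.34  0.41  1.91 -0.    0.82  1.63]
sb 1 1.57 [ 0.473 -0.139  0.18 ] [-0.42  0.39  1.95 -0.    0.8   1.03]
sb -1 0.0 [ 0.58  -0.093  0.18 ] [-0.27  0.51  1.72 -0.    0.91 -0.4 ]
sb -1 0.52 [ 0.538 -0.088  0.18 ] [-0.28  0.46  1.83 -0.    0.86 -0.93]
sb -1 1.05 [ 0.499 -0.105  0.18 ] [-0.34  0.41  1.91 -0.    0.82 -1.51]
sb -1 1.57 [ 0.473 -0.139  0.18 ] [-0.42  0.39  1.95 -0.    0.8  -2.12]
du 1 1.55 [ 0.466 -0.087  0.18 ] [-0.32  0.37  1.99 -0.    0.78 -2.  ]
du 1 1.03 [ 0.452 -0.048  0.18 ] [-0.25  0.34  2.04 -0.    0.76 -1.41]
du 1 0.52 [ 0.459 -0.007  0.18 ] [-0.16  0.35  2.03 -0.    0.76 -0.8 ]
du 1 0.0 [0.485 0.026 0.18 ] [-0.08  0.38  1.97 -0.    0.79 -0.21]
du -1 1.55 [ 0.466 -0.087  0.18 ] [-0.32  0.37  1.99 -0.    0.78  1.14]
du -1 1.03 [ 0.452 -0.048  0.18 ] [-0.25  0.34  2.04 -0.    0.76  1.73]
du -1 0.52 [ 0.459 -0.007  0.18 ] [-0.16  0.35  2.03 -0.    0.76  2.34]
du -1 0.0 [0.485 0.026 0.18 ] None
0.1
```

Run:
```python
from push import *
env.set_gripper(0.0,60)
p,o,t,u=pose(-.13,.03,1,-1,.02,.30)
env.movep(p,o)
print(env.move_l(np.r_[p[:2],Z],vel=.12,contact_N=8), np.round(env.observe()["position"],4),F(t),env.observe()["contact_force"])
p,o,t,u=pose(-.13,.03,1,-1,-.006)
hit=env.move_l(p,o,vel=.03,contact_N=4)
ob=env.observe(); p0=pose(-.13,.03,1,-1,0)[0]
print(hit,"gap at contact",-(np.array(ob["position"])-p0)@t,F(t),ob["grip_width"],ob["time_s"])
im=env.capture("top");cv2.imwrite("pics/t1.png",cv2.resize(im[80:260,230:480,::-1],None,fx=3,fy=3))
```

```text
False [ 0.5829 -0.0916  0.1807] 0.45402996671188023 [ 0.3302627   0.82144142 -0.47176486]
True gap at contact -0.0016493851511934852 1.2683385551220507 0.003961349994558184 5.35
```

View pics/t1.png

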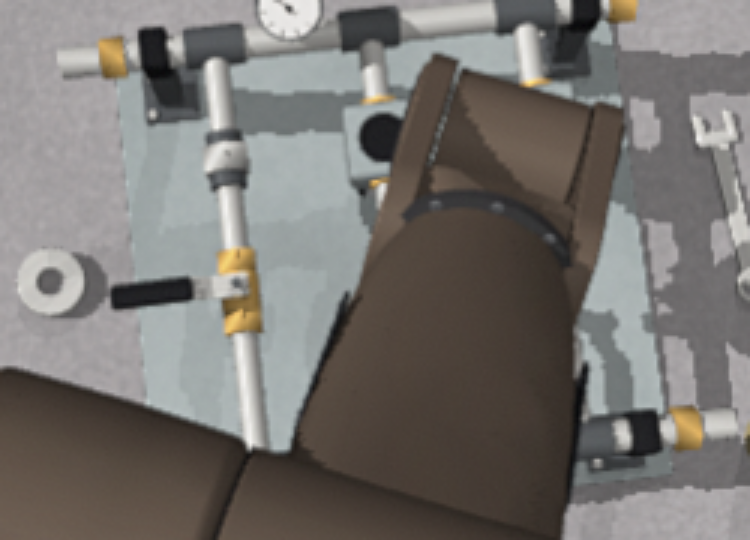

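The arm hides the lever in this view, but the contact came 1.6 mm from the predicted place. Now I'll push the standby lever open.

```bash
sed -i 's/HALF=.0245/HALF=.0230/; s/sgn\*.012/sgn*.008/g; s/vel=.05 if i<n else .015)/vel=.06 if i<n else .015,contact_N=None if i<n else 7)/' push.py
python3 - <<'E'
from push import *
q=sweep(-.13,.05,np.pi/2,1,-1)
print(q, env.observe()["contact_force"])
# back off, rise
p,o,t,u=pose(-.13,q,1,-1,.02); env.move_l(p,o,vel=.06)
env.move_l(np.r_[p[:2],.30],vel=.15)
p2,o2,_,_=pose(0,np.pi/2-.03,-1,1,.02,.30); env.movep(p2,o2)
j=np.array(env.observe()["joint_positions"])
print(env.observe()["time_s"])
im=env.capture("scene");cv2.imwrite("pics/s1.png",cv2.resize(im[150:330,170:420,::-1],None,fx=3,fy=3))
im=env.capture("top");cv2.imwrite("pics/top2.png",im[:,:,::-1])
E
```

```text
[(np.float64(0.05), 5.1), (np.float64(0.147), 1.2), (np.float64(0.245), 1.3), (np.float64(0.342), 1.9), (np.float64(0.44), 1.3), (np.float64(0.537), 1.1), (np.float64(0.634), 1.7), (np.float64(0.732), 1.5), (np.float64(0.829), 1.4), (np.float64(0.926), 1.2), (np.float64(1.024), 0.9), (np.float64(1.121), 1.2), (np.float64(1.219), 1.9), (np.float64(1.316), 1.5), (np.float64(1.413), 0.8), (np.float64(1.511), 1.0), (np.float64(1.519), 4.6), (np.float64(1.527), 4.9), (np.float64(1.535), 5.1), (np.float64(1.543), 4.2), (np.float64(1.551), 5.0), (np.float64(1.559), 5.1), (np.float64(1.567), 4.6), (np.float64(1.575), 5.7), (np.float64(1.583), 10.3), (np.float64(1.591), 14.5)] 12.275
1.5907963267948966 [ 0.35450518 14.66166939  2.51683946]
14.0167
```

View pics/s1.png

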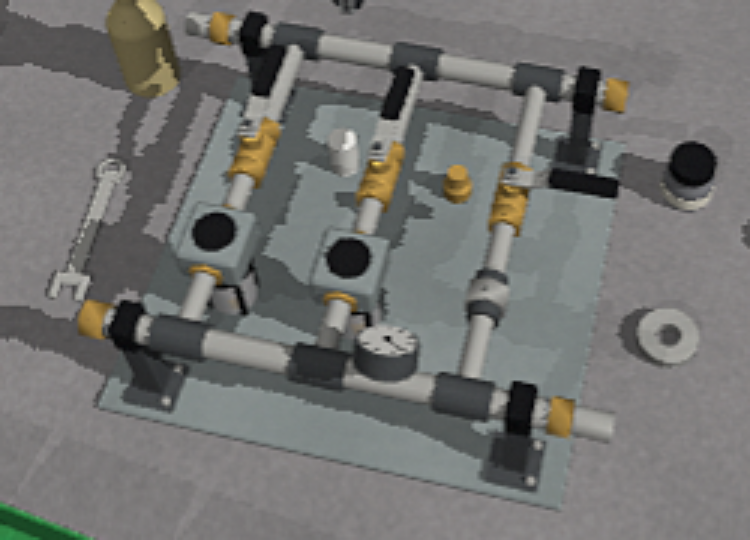

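The scene crop shows the standby lever (265,75) along its pipe. The rise in force showed that it had reached its stop. The duty lever (398,95) is still open, and the loose items haven't moved. Next I'll close the duty lever.

Run:
```python
from push import *
q0=np.pi/2-.03
p,o,t,u=pose(0,q0,-1,1,.02)
print(env.move_l(p,o,vel=.12,contact_N=8))
p,o,t,u=pose(0,q0,-1,1,-.006)
hit=env.move_l(p,o,vel=.03,contact_N=4)
print(hit,"gap",-(np.array(env.observe()["position"])-pose(0,q0,-1,1)[0])@t)
if hit:
    q=sweep(0,q0-.03,0,-1,1)
    print(q, env.observe()["contact_force"])
    p,o,t,u=pose(0,q,-1,1,.02); env.move_l(p,o,vel=.06)
    env.move_l(np.r_[p[:2],.30],vel=.15)
    env.movep([.248,.574,.30],o)
    print(env.observe()["time_s"])
    im=env.capture("top");cv2.imwrite("pics/top3.png",im[:,:,::-1])
    cv2.imwrite("pics/t3c.png",cv2.resize(im[80:260,230:480,::-1],None,fx=3,fy=3))
```

```text
False
True gap -0.0006838978485485726
[(np.float64(1.511), 2.1), (np.float64(1.414), 1.4), (np.float64(1.317), 0.7), (np.float64(1.221), 0.8), (np.float64(1.124), 1.0), (np.float64(1.027), 0.8), (np.float64(0.93), 1.5), (np.float64(0.834), 0.6), (np.float64(0.737), 1.8), (np.float64(0.64), 0.9), (np.float64(0.544), 0.7), (np.float64(0.447), 1.9), (np.float64(0.35), 0.7), (np.float64(0.253), 1.3), (np.float64(0.157), 1.7), (np.float64(0.06), 2.5), (np.float64(0.052), 5.2), (np.float64(0.044), 5.4), (np.float64(0.036), 5.3), (np.float64(0.028), 4.9), (np.float64(0.02), 4.7), (np.float64(0.012), 4.5), (np.float64(0.004), 5.0), (np.float64(-0.004), 4.8), (np.float64(-0.012), 6.0), (np.float64(-0.02), 8.1), (np.float64(-0.028), 12.0), (np.float64(-0.036), 13.6), (np.float64(-0.044), 16.5)] 23.5583
-0.044000000000000004 [-16.117697    -4.82206844   8.19549275]
27.125
```

View pics/t3c.png

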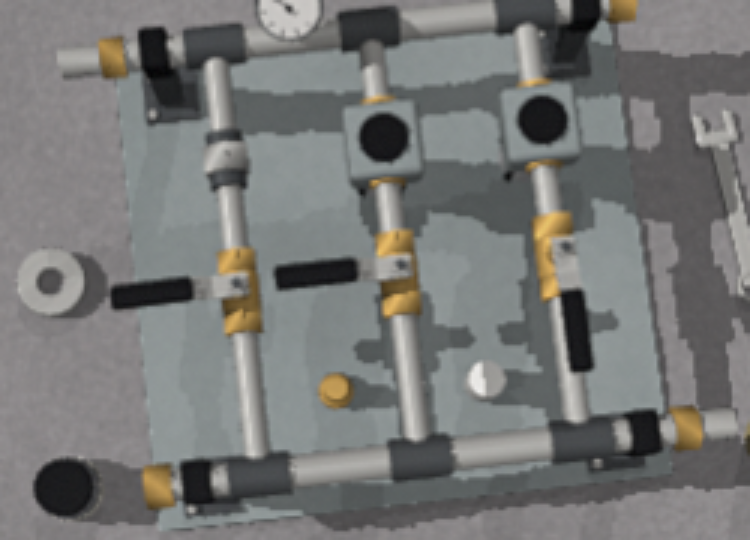

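The duty lever (315,272) is across its pipe, and the standby lever (577,330) is along its pipe. The bypass and the loose items haven't moved, and the arm is clear.

```bash
python3 -c "
from bench import env
print(env.close_job())"
```

```text
the job is handed in; nothing more can be done
None
```

The air was changed over as asked and the job is handed in: I opened the standby valve to its stop first, then shut the duty valve to its stop, with about 17 N at most read at the tool, and the bypass and the loose items near the stand were left where they were.

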